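# Fetch the long mounting rail from the crate and lay it in the enclosure

## Robot

A 6-joint arm with a two-finger parallel gripper is mounted at the origin on the work surface. World frame = base frame: x ahead of the robot, y to its left, z up, the work surface at z = 0. Lengths are in m, angles in rad, forces in N, time in s.
With the tool pointing down it reaches from about 0.275 to 0.75 m from the base axis. Payload 10.2 kg.
Tool frame: the origin (TCP) lies on the centre line of the jaws, within the pads' length; the fingertips stand 22 mm ahead of it and the grasp point (between the pads) lies 3 mm ahead of it; z points along the fingers, y is the line along which they close (so a half turn about z gives the same grasp; the last joint's range is limited). The gripper opens to 85 mm and grips with 20 to 120 N. Pads are 22 mm wide; open, the fingers measure 114 mm over their backs; the gripper's body (76 mm by 85 mm) begins 54 mm behind the grasp point. The pads swing forward as they close: fully open they stand 13 mm farther back than shut.
Start: joints at [-1.472, 0.313, 1.498, -0, 1.331, -0.223], TCP at [0.166, -0.498, 0.253] pointing down, gripper open.
Joint ranges: [-2.94, 2.94], [-0.97, 2.17], [0.19, 2.56], [-1.23, 4.37], [0.02, 3.11], [-2.88, 2.88]. Speed limits (rad/s): [2.39, 2.39, 3.01, 3.14, 3.14, 3.14].

## Interface

Orientations are given as a unit quaternion [w, x, y, z].
In Python, from station import readout, capture, camera_model, order, models gives the robot as it stands.
- The arm moves only by the tool drive_tool, never from a script. Its argument "series" is a list of rows, each an object of numbers: "wx", "wy", "wz": the turn, a rotation vector about the tool's x, y, z in degrees; "dx", "dy", "dz": the shift along the tool's x, y, z in cm; "hand": the opening, from 0 (shut) to 1 (fully open). A call has 1 to 5 rows; each row is the pose to reach, as a shift and turn from the pose commanded when the call began, along the tool's axes at that moment; what a row does not reach only later rows make up. A row lasts 1/8 s, in which the tool goes at most 62.5 mm and 10.7 degrees, less where a joint would pass 70% of its speed; a pose out of reach is approached as far as the arm can. A call with a gripper value outside its range is refused whole. The fingers move at their own pace and stop on an object; the grip force is fixed at half the most. Time passes only in rows, so rows that repeat a pose let the fingers close. It gives the time, the measured TCP pose, the force, the opening and the grip force at its end, in the units of the state.
- readout.observe(): the state, without advancing time (a new reading comes with each control period).
- capture(name): name is "scene" or "top" or "wrist"; returns (picture, depth): 420x560x3 uint8, red, green, blue; 420x560 float32, m along the optical axis (not along the pixel's ray), 0 where there is no reading.
- camera_model(name): a dict with "camera_matrix" (3x3 intrinsics, pixels), "world_from_camera" (4x4, takes a point from camera to world coordinates). Camera axes: x right, y down, z forward; pixel columns grow to the right and rows downward; lengths in m; the calibration is good to about 2 mm. The wrist camera is an equidistant fisheye: a pixel r from the principal point sees the ray r / f radians off the axis. A picture is of the moment at which its call begins: read the wrist's pose just before it. camera_model takes no time and is no camera call; for the wrist camera it gives the pose at the moment of the call.
- order.finish_job(): hands the job in; it is judged then, once.
Trained networks look in the newest picture that a camera, given by its name, has taken for a name from the list of things; names that differ only in an ending like _2 or _b are one class to them, and where a whole thing is asked for, a point or a joint stands for the part that bears it (a point fixed in the world has none). Each returns a list of dicts, best first, with "conf" (0 to 1); they miss things now and then, are a little off and sometimes report something else, mostly with a low value. They report only what shows in the picture. A call takes as long as a camera call. They do not tell look-alikes from the thing itself.
- models.search_frame(camera, label): "position" ([column, row] in pixels, amid what is visible of it).
The state is a dict: "time": time; "joints": joint angles; "qd": joint speeds; "tau": joint torques, N m; "tool_pos": TCP position; "tcp_rot": TCP orientation; "ft_force": force on the tool from outside, world axes, zero at the start; "wrist_torque": the same for the moment, N m; "gripper_width": finger opening in m; "grasp_force": force on a finger pad.
Only numpy, scipy, OpenCV 4.12 (cv2) and the standard library are available. Lean on these libraries where they do the work, as an engineer would, in place of code of your own. Each camera call takes 0.05 s, during which the arm holds its last target. There are 200 camera calls.

## Task

Take the longer of the two mounting rails out of the parts crate and set it down, not drop it, across the two saddle brackets in the steel enclosure, level, evenly over both brackets, flanges down between their tabs. It lies so tight against one wall of the crate that the fingers do not fit round it there. Everything else in the crate stays in the crate, and the tape, pliers and screwdriver on the bench stay where they are.

Things in the scene. Friction and masses are not known exactly. Their poses are not given: they have to be found in the camera images.
- crate: Black plastic open crate, fixed, outside 220 (x) x 300 (y) x 75 mm high, walls and floor 5 mm; its rim juts out 8 mm. Origin: centre of the underside; z up. Both rails lie along its x axis, each 1 to 3 mm off one of the inner walls at y = +145 and -145 mm (either way round); loose clutter lies between them. It stands left or right of the enclosure.
- rail_long: The wanted part: zinc-plated steel top-hat rail, 150 mm long (x), hat up. Hat 27 mm wide (y), 15 mm high, flat slotted top; at each foot a flange 4 mm wide, 2 mm thick: 35 mm over the flanges. About 0.14 kg. Origin: centre of the underside; z up. It slides easily on the crate's floor (friction 0.3), so a fingertip pressed on its top with 10 to 18 N can drag it along.
- rail_short: The same rail, but 90 mm long, along the wall facing it; too short for the brackets. Stays in the crate. Origin: centre of the underside.
- elbow: Loose zinc-plated 90 degree conduit elbow in the crate, about 80 x 77 mm, tube 22 mm, collars 26 mm thick and high. Origin at floor level near its middle. Clutter.
- tee: Loose zinc-plated conduit tee in the crate: run 84 mm along its x, collars 26 mm thick and high, branch 46 mm to its +y. Origin: under the crossing. Clutter.
- breaker: Loose white two-module circuit breaker on its side in the crate, 60 (x) x 85 (y) x 36 mm high. Origin: under its centre. Clutter; it may be pushed about in the crate.
- union: Loose zinc-plated straight conduit union in the crate, 64 mm long (x), 26 mm thick and high, with square nuts. Origin: under its centre. Clutter.
- enclosure: Open galvanised sheet-steel box, fixed, outside 250 (x) x 210 (y) x 70 mm high, walls 3 mm. Origin: centre of the underside, z up. Inside, two saddle brackets 55 mm either side of its centre along x; a brass earth bar, 23 mm high, along the +y wall at y = 79 to 91 mm.
- saddle (a point): Midpoint between the two brackets at the height of their tops, 30 mm above the bench; axes as the enclosure. The laid rail lies along its x with its origin here. Each bracket top is 20 mm (x) x 41 mm (y) between two upright tabs, 3 mm thick and 6 mm high; free space of 90 mm between the brackets, 27 mm deep, for the fingers.
- tape_a: Blue roll of insulating tape lying on the bench just beyond the work, 100 mm across, 19 mm high. Leave alone.
- tape_b: Red roll of insulating tape, the same size. Leave alone.
- tester: Yellow-handled screwdriver, 150 mm, lying on the bench just beyond the work. Leave alone.
- pliers: Orange-handled pliers, 185 mm, lying on the bench just beyond the work. Leave alone.
Not all that is in view belongs to the job. What is shaped like the rail_long but black or turquoise is not meant.

How it is judged:
On the way, in this order (a step that is already met when the one before it is completed fails the run):
1. the long rail is lifted clear of the crate in the gripper (height (world z) of rail_long above 0.09 m and contact force between the fingers and rail_long above 0.5 N), for 0.1 s.
2. still held, it is lowered to within 12 mm of its rest on the brackets (not dropped) (z of rail_long in the frame of saddle below 0.012 m and horizontal distance between rail_long and saddle below 0.03 m and contact force between the fingers and rail_long above 0.5 N), for 0.1 s.
At the end, for the whole second after the job is handed in: The long rail rests released on both brackets, flanges down between the tabs: centred along the brackets to 14 mm and across to 6 mm, height within 3 mm, aligned to 0.08 rad, level to 0.06 rad. Short rail, elbow, tee, union and breaker are inside the crate (x of rail_long in the frame of saddle between -0.014 and 0.014 m and y of rail_long in the frame of saddle between -0.006 and 0.006 m and z of rail_long in the frame of saddle between -0.003 and 0.003 m and angle between the x axis of rail_long and the x axis of saddle, either way round below 0.08 rad and angle between rail_long's own z axis and vertical below 0.06 rad and linear speed of rail_long below 0.02 m/s and x of rail_short in the frame of crate between -0.105 and 0.105 m and y of rail_short in the frame of crate between -0.145 and 0.145 m and z of rail_short in the frame of crate between -0.005 and 0.06 m and x of elbow in the frame of crate between -0.105 and 0.105 m and y of elbow in the frame of crate between -0.145 and 0.145 m and z of elbow in the frame of crate between -0.005 and 0.06 m and x of tee in the frame of crate between -0.105 and 0.105 m and y of tee in the frame of crate between -0.145 and 0.145 m and z of tee in the frame of crate between -0.005 and 0.06 m and x of union in the frame of crate between -0.105 and 0.105 m and y of union in the frame of crate between -0.145 and 0.145 m and z of union in the frame of crate between -0.005 and 0.06 m and x of breaker in the frame of crate between -0.105 and 0.105 m and y of breaker in the frame of crate between -0.145 and 0.145 m and z of breaker in the frame of crate between -0.005 and 0.06 m); the robot touches nothing.
It fails at once if a tape roll, the screwdriver or the pliers on the bench is moved more than 30 mm (distance of any of tape_a, tape_b, tester, pliers from where it was at the start of the episode above 0.03 m).
It fails at once if the short rail, elbow, tee, union or breaker is lifted out of the crate (z of any of rail_short, elbow, tee, union, breaker in the frame of crate above 0.09 m).
It also fails if it takes over 64 s, if anything falls off the work surface, if the arm or the gripper's body presses on something with over 40 N, if the wrist force passes 120 N, or if a joint passes its speed limit or range.

## Working session

There is one attempt and no reset: what is moved stays moved. The work goes in short steps, Python scripts to look and compute and a tool call to move; the robot and the scene stay as the last step left them, time stands still between calls to the robot, and variables do not carry over. Pictures are saved under pics/ and viewed, at most 10 in all, crops included, and the job is handed in when it is done.

Besides the shell and the picture viewer there is one more tool, called after "Request:" by a JSON object that holds its "op" and its "data", one argument or row to a line. drive_tool: Moves the arm, as the interface text tells. Its arguments: {"type":"object","properties":{"series":{"type":"array","items":{"type":"object","properties":{"wx":{"type":"number"},"wy":{"type":"number"},"wz":{"type":"number"},"dx":{"type":"number"},"dy":{"type":"number"},"dz":{"type":"number"},"hand":{"type":"number"}}}}},"required":["series"]}

```bash
mkdir -p pics
cat > h.py <<'E'
import numpy as np, cv2
from station import readout, capture, camera_model, order, models
def cloud(cam,d):
    m=camera_model(cam);K=np.array(m["camera_matrix"]);T=np.array(m["world_from_camera"])
    v,u=np.indices(d.shape)
    x=(u-K[0,2])/K[0,0];y=(v-K[1,2])/K[1,1]
    P=np.stack([x*d,y*d,d],-1)@T[:3,:3].T+T[:3,3]
    P[d<=0]=np.nan
    return P
E
python3 - <<'E'
from h import *
s=readout.observe();print(s)
for c in("top","scene"):
    im,d=capture(c);np.savez(f"{c}.npz",im=im,d=d)
    cv2.imwrite(f"pics/{c}1.png",im[:,:,::-1])
    P=cloud(c,d)
    for l in["crate","rail_long","rail_short","elbow","tee","breaker","union","enclosure"]:
        for r in models.search_frame(c,l)[:3]:
            u,v=map(int,r["position"]);print(c,l,round(r["conf"],2),u,v,P[v,u].round(3))
E
```

```text
{'time': 0.0, 'joints': array([-1.47245352e+00,  3.13442654e-01,  1.49847812e+00,  1.32772272e-05,
        1.33096942e+00, -2.23415571e-01]), 'qd': array([-0.00171868,  0.00060904,  0.00046071,  0.00152948,  0.00238798,
       -0.00099736]), 'tau': array([-5.82089751e-05, -4.12262821e+01, -2.59743941e+01, -1.98570724e-04,
        4.06825668e-03,  2.29915372e-05]), 'tool_pos': array([ 0.16598328, -0.49782143,  0.25272336]), 'tcp_rot': array([-6.47095855e-04,  9.87086877e-01,  1.60184508e-01,  4.69800844e-05]), 'ft_force': array([-0.01097847, -0.38408796,  0.35932148]), 'wrist_torque': array([-0.03198519,  0.02895712, -0.07078638]), 'grasp_force': 0.0, 'gripper_width': 0.08548933083499514}
top crate 0.74 360 206 [ 0.525 -0.181  0.004]
top rail_long 0.77 308 208 [ 0.517 -0.036  0.019]
top rail_long 0.77 196 313 [0.241 0.26  0.016]
top rail_long 0.68 137 215 [0.501 0.431 0.012]
top rail_short 0.86 404 204 [ 0.528 -0.3    0.016]
top elbow 0.65 383 218 [ 0.488 -0.238  0.023]
top elbow 0.4 361 205 [ 0.528 -0.184  0.005]
top tee 0.77 347 231 [ 0.453 -0.139  0.027]
top breaker 0.88 365 191 [ 0.56  -0.19   0.039]
top union 0.61 330 195 [ 0.551 -0.096  0.029]
top union 0.34 362 209 [ 0.516 -0.185  0.009]
top enclosure 0.74 224 212 [0.51  0.195 0.004]
scene crate 0.73 183 180 [ 0.47  -0.195  0.007]
scene crate 0.21 206 174 [ 0.455 -0.141  0.029]
scene rail_long 0.95 182 113 [ 0.281 -0.265  0.015]
scene rail_long 0.91 454 245 [0.505 0.417 0.017]
scene rail_long 0.64 236 206 [ 0.517 -0.053  0.021]
scene rail_short 0.9 135 187 [ 0.519 -0.289  0.019]
scene elbow 0.62 369 348 [0.75  0.272 0.004]
scene elbow 0.61 167 179 [ 0.487 -0.223  0.027]
scene tee 0.57 206 172 [ 0.45  -0.143  0.028]
scene breaker 0.89 170 207 [ 0.561 -0.184  0.039]
scene union 0.62 209 217 [ 0.56  -0.1    0.027]
scene enclosure 0.9 349 223 [0.493 0.196 0.002]
```

View pics/top1.png

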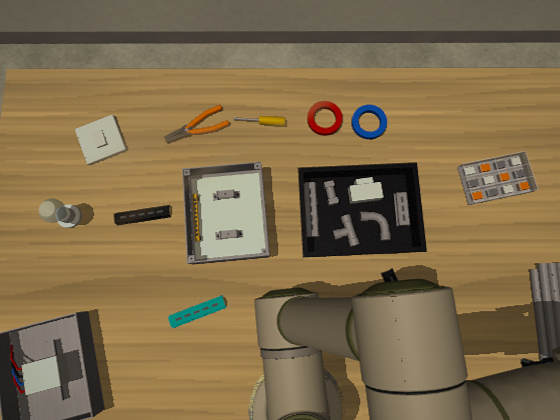

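```bash
cat >> h.py <<'E'
def rects(P,lo,hi,box,zr,amin=15):
    """components of points with z in zr inside xy box -> minAreaRect in world mm"""
    m=(P[...,2]>zr[0])&(P[...,2]<zr[1])&(P[...,0]>box[0])&(P[...,0]<box[1])&(P[...,1]>box[2])&(P[...,1]<box[3])
    n,L=cv2.connectedComponents(m.astype(np.uint8),connectivity=8)
    for i in range(1,n):
        q=P[L==i]
        if len(q)<amin: continue
        c,s,a=cv2.minAreaRect((q[:,:2]*1000).astype(np.float32))
        v,u=np.argwhere(L==i).mean(0)
        print(f"px({u:.0f},{v:.0f}) n{len(q)} c({c[0]:.1f},{c[1]:.1f}) size({s[0]:.1f},{s[1]:.1f}) ang{a:.1f} z{np.median(q[:,2]):.4f}")
E
python3 - <<'E'
from h import *
f=np.load("top.npz");P=cloud("top",f["d"]);im=f["im"]
print("bench z",np.nanmedian(P[60:400,100:300,2][abs(P[60:400,100:300,2])<.01]))
for n,b,z in(("crate rim",(.3,.7,-.4,.05),(.06,.09)),("crate in",(.38,.65,-.33,-.01),(.010,.05)),("enc rim",(.3,.7,.05,.33),(.055,.08)),("enc in",(.38,.62,.09,.29),(.012,.05))):
    print(n);rects(P,0,0,b,z)
c=im[150:270,170:440][:,:,::-1];cv2.imwrite("pics/crop1.png",cv2.resize(c,None,fx=2.9,fy=2.9,interpolation=cv2.INTER_CUBIC))
E
```

```text
bench z -0.0002240658406191809
crate rim
px(363,208) n2330 c(506.5,-169.3) size(237.2,317.9) ang2.3 z0.0742
crate in
px(379,194) n1817 c(578.1,-216.5) size(354.3,168.5) ang56.6 z0.0345
px(330,192) n224 c(560.5,-98.1) size(66.1,26.4) ang11.9 z0.0285
px(310,209) n555 c(516.0,-43.7) size(150.5,30.1) ang2.0 z0.0196
px(377,223) n390 c(476.8,-221.2) size(106.7,51.6) ang45.6 z0.0263
px(346,231) n402 c(452.9,-130.2) size(85.0,59.3) ang15.1 z0.0272
enc rim
px(219,209) n798 c(502.7,185.8) size(251.5,210.7) ang5.1 z0.0680
enc in
px(198,172) n64 c(617.8,266.3) size(2.2,47.5) ang5.4 z0.0313
px(225,193) n140 c(557.3,190.2) size(21.1,47.1) ang5.1 z0.0300
px(195,217) n243 c(494.7,269.9) size(129.5,14.2) ang5.9 z0.0227
px(189,230) n142 c(458.1,284.1) size(131.9,2.3) ang5.0 z0.0299
px(228,234) n141 c(447.6,180.3) size(20.4,47.0) ang5.0 z0.0299
px(246,258) n17 c(381.7,130.3) size(1.0,39.3) ang4.0 z0.0332
```

View pics/crop1.png

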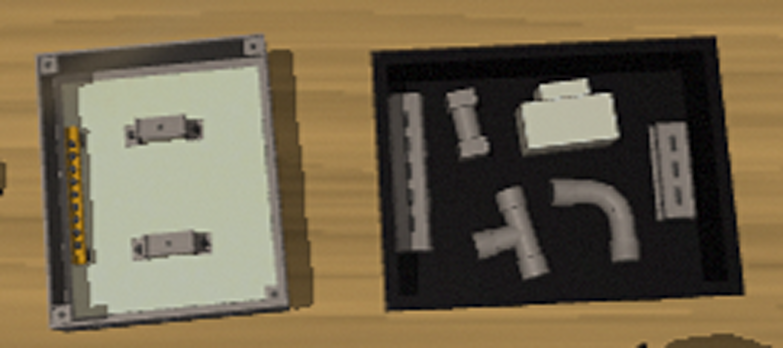

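Candidates for the rail are the bare zinc long rail in the crate at (311,208), the short rail at (402,208), the black one at (143,215) and the turquoise one at (197,312). The crop confirms (311,208). It is zinc, 150 mm long, and lies by the crate's +y wall.

```bash
cat >> h.py <<'E'
from scipy.spatial.transform import Rotation as Ro
def to(x,y,z,yaw,s=None):
    """mm, deg -> tool-frame move (cm, deg)"""
    s=s or readout.observe();w,a,b,c=s["tcp_rot"];R=Ro.from_quat([a,b,c,w])
    G=Ro.from_euler('z',yaw,degrees=True)*Ro.from_euler('x',180,degrees=True)
    d=R.inv().apply(np.array([x,y,z])/1000-s["tool_pos"])*100
    print("d cm",d.round(2),"w deg",(R.inv()*G).as_rotvec(degrees=True).round(2),"f",s["ft_force"].round(1),"pos",s["tool_pos"].round(4),"t",s["time"])
E
python3 -c "
from h import *
to(515,-52,200,2.2)"
```

```text
d cm [ 47.21 -31.28   5.33] w deg [ 0.   -0.   16.24] f [-0.8 -0.8  0.5] pos [ 0.166  -0.4981  0.2533] t 0.9
```

Request:
{"op": "drive_tool", "data": {
  "series": [
    {"dx":47.21,"dy":-31.28,"dz":0,"wz":16.2,"hand":0},
    {"dx":47.21,"dy":-31.28,"dz":0,"wz":16.2,"hand":0},
    {"dx":47.21,"dy":-31.28,"dz":0,"wz":16.2,"hand":0},
    {"dx":47.21,"dy":-31.28,"dz":0,"wz":16.2,"hand":0},
    {"dx":47.21,"dy":-31.28,"dz":0,"wz":16.2,"hand":0}
  ]
}}

```text
invalid input
```

```bash
python3 -c "
from h import *
to(515,-52,130,2.2)"
```

```text
d cm [ 47.21 -31.28  12.33] w deg [ 0.   -0.   16.24] f [-0.8 -0.8  0.5] pos [ 0.166  -0.4981  0.2533] t 0.9
```

Request:
{"op": "drive_tool", "data": {
  "series": [
    {"wx":0,"wy":0,"wz":4,"dx":5.0,"dy":-3.3,"dz":0,"hand":0},
    {"wx":0,"wy":0,"wz":8,"dx":10.0,"dy":-6.6,"dz":0,"hand":0},
    {"wx":0,"wy":0,"wz":12,"dx":15.0,"dy":-9.9,"dz":0,"hand":0},
    {"wx":0,"wy":0,"wz":16.2,"dx":20.0,"dy":-13.2,"dz":0,"hand":0},
    {"wx":0,"wy":0,"wz":16.2,"dx":25.0,"dy":-16.5,"dz":0,"hand":0}
  ]
}}

```text
time: 1.52
tool_pos: [0.3519, -0.2609, 0.2535]
tcp_rot: [0.0, 1.0, 0.019, 0.0]
ft_force: [-0.1, -0.8, 0.1]
gripper_width: 0.0002
grasp_force: 0.0
```

```bash
python3 -c "
from h import *
to(515,-52,130,2.2)"
```

```text
d cm [ 17.08 -20.26  12.35] w deg [ 0.03 -0.02 -0.03] f [-0.1 -0.8  0.1] pos [ 0.3519 -0.2609  0.2535] t 1.525
```

Request:
{"op": "drive_tool", "data": {
  "series": [
    {"wx":0,"wy":0,"wz":0,"dx":4.0,"dy":-4.5,"dz":0,"hand":0},
    {"wx":0,"wy":0,"wz":0,"dx":8.0,"dy":-9.0,"dz":2,"hand":0},
    {"wx":0,"wy":0,"wz":0,"dx":12.0,"dy":-13.6,"dz":5,"hand":0},
    {"wx":0,"wy":0,"wz":0,"dx":15.5,"dy":-18.0,"dz":9,"hand":0},
    {"wx":0,"wy":0,"wz":0,"dx":17.1,"dy":-20.3,"dz":12.3,"hand":0}
  ]
}}

```text
time: 2.15
tool_pos: [0.5152, -0.0512, 0.1295]
tcp_rot: [0.0, 1.0, 0.02, 0.001]
ft_force: [1.4, 0.2, -0.2]
gripper_width: -0.0002
grasp_force: 0.0
```

Run:
```python
from h import *
to(515,-52,55,2.2)
im,d=capture("wrist");cv2.imwrite("pics/w1.png",im[:,:,::-1])
m=camera_model("wrist");print(np.array(m["camera_matrix"]).round(1),np.array(m["world_from_camera"]).round(3))
```

```text
d cm [-0.03  0.08  7.45] w deg [ 0.03 -0.08  0.1 ] f [ 1.4  0.2 -0.2] pos [ 0.5152 -0.0512  0.1295] t 2.15
[[325.2   0.  279.3]
 [  0.  325.2 208.8]
 [  0.    0.    1. ]] [[ 0.042 -0.95  -0.31   0.592]
 [-0.999 -0.04  -0.01  -0.045]
 [-0.003  0.31  -0.951  0.244]
 [ 0.     0.     0.     1.   ]]
```

View pics/w1.png

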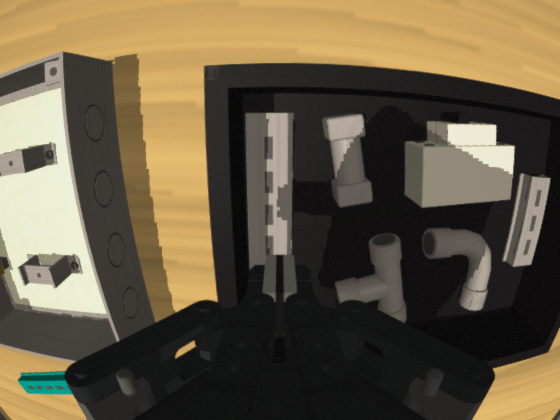

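Request:
{"op": "drive_tool", "data": {
  "series": [
    {"wx":0,"wy":0,"wz":0,"dx":0,"dy":0.1,"dz":3.5,"hand":0},
    {"wx":0,"wy":0,"wz":0,"dx":0,"dy":0.1,"dz":6.5,"hand":0},
    {"wx":0,"wy":0,"wz":0,"dx":0,"dy":0.1,"dz":8.0,"hand":0},
    {"wx":0,"wy":0,"wz":0,"dx":0,"dy":0.1,"dz":8.4,"hand":0},
    {"wx":0,"wy":0,"wz":0,"dx":0,"dy":0.1,"dz":8.4,"hand":0}
  ]
}}

```text
time: 2.82
tool_pos: [0.5159, -0.0561, 0.048]
tcp_rot: [0.002, 1.0, 0.019, 0.003]
ft_force: [0.6, -11.2, 5.7]
gripper_width: -0.0002
grasp_force: 0.0
```

Forces show the shut gripper's side links touching the crate wall. I'll back up and measure the gripper's own outline from the wrist depth.

Request:
{"op": "drive_tool", "data": {
  "series": [
    {"wx":0,"wy":0,"wz":0,"dx":0,"dy":0.8,"dz":-3,"hand":0},
    {"wx":0,"wy":0,"wz":0,"dx":0,"dy":2.5,"dz":-7,"hand":0},
    {"wx":0,"wy":0,"wz":0,"dx":0,"dy":4.2,"dz":-8,"hand":0},
    {"wx":0,"wy":0,"wz":0,"dx":0,"dy":4.2,"dz":-8,"hand":0}
  ]
}}

```text
time: 3.32
tool_pos: [0.5158, -0.0969, 0.1266]
tcp_rot: [0.0, 1.0, 0.019, 0.001]
ft_force: [-0.9, 0.1, -0.4]
gripper_width: -0.0
grasp_force: 0.0
```

```bash
cat >> h.py <<'E'
def wcloud():
    m=camera_model("wrist");im,d=capture("wrist")
    K=np.array(m["camera_matrix"]);T=np.array(m["world_from_camera"])
    v,u=np.indices(d.shape);a=(u-K[0,2])/K[0,0];b=(v-K[1,2])/K[1,1];t=np.hypot(a,b)+1e-9
    k=np.tan(np.minimum(t,1.5))/t
    P=np.stack([a*k*d,b*k*d,d],-1)@T[:3,:3].T+T[:3,3];P[(d<=0)|(t>1.4)]=np.nan
    return im,P
def tool(P,s):
    w,a,b,c=s["tcp_rot"];return (P-s["tool_pos"])@Ro.from_quat([a,b,c,w]).as_matrix()
def outline():
    s=readout.observe();im,P=wcloud();Q=tool(P,s).reshape(-1,3)*1000
    print("width",s["gripper_width"])
    for z in range(-70,30,8):
        q=Q[(abs(Q[:,2]-z)<4)&(abs(Q[:,0])<45)&(abs(Q[:,1])<100)&(Q[:,2]+0<28)]
        if len(q):print(z,"y",q[:,1].min().round(),q[:,1].max().round(),"x",q[:,0].min().round(),q[:,0].max().round(),len(q))
    return im,P
E
python3 - <<'E'
from h import *
outline();to(512,-94,60,2.2)
E
```

```text
width -4.011450517953543e-05
-70 y -61.0 62.0 x -6.0 20.0 9395
-62 y -62.0 63.0 x -5.0 18.0 7799
-54 y -57.0 58.0 x -11.0 17.0 6385
-46 y -51.0 52.0 x -10.0 17.0 4474
-38 y -44.0 44.0 x -10.0 15.0 4065
-30 y -38.0 39.0 x -14.0 14.0 3621
-22 y -31.0 32.0 x -12.0 14.0 1491
-14 y -16.0 16.0 x -12.0 12.0 744
-6 y -13.0 14.0 x 5.0 11.0 605
2 y -13.0 14.0 x 5.0 11.0 554
10 y -13.0 14.0 x 5.0 11.0 454
18 y -11.0 12.0 x 5.0 11.0 153
d cm [-0.32 -0.21  6.57] w deg [-0.03  0.04 -0.02] f [-0.5 -0.  -0.4] pos [ 0.5153 -0.096   0.1257] t 3.375
```

Request:
{"op": "drive_tool", "data": {
  "series": [
    {"wx":0,"wy":0,"wz":0,"dx":0,"dy":-0.5,"dz":1,"hand":0.53},
    {"wx":0,"wy":0,"wz":0,"dx":0,"dy":-0.5,"dz":1,"hand":0.53},
    {"wx":0,"wy":0,"wz":0,"dx":0,"dy":-0.5,"dz":1,"hand":0.53}
  ]
}}

```text
time: 3.75
tool_pos: [0.5153, -0.0905, 0.1158]
tcp_rot: [-0.0, 1.0, 0.02, -0.0]
ft_force: [0.2, -0.7, 0.0]
gripper_width: 0.0453
grasp_force: 0.0
```

Run:
```python
from h import *
outline()
```

```text
width 0.045337443203271335
-70 y -67.0 68.0 x -6.0 20.0 8718
-62 y -65.0 65.0 x -14.0 17.0 6975
-54 y -62.0 63.0 x -14.0 18.0 6285
-46 y -60.0 61.0 x -14.0 17.0 3075
-38 y -58.0 58.0 x -14.0 15.0 4537
-30 y -55.0 56.0 x -14.0 14.0 2875
-22 y -50.0 50.0 x -11.0 13.0 917
-14 y -36.0 37.0 x -12.0 11.0 1103
-6 y -36.0 37.0 x -12.0 11.0 836
2 y -36.0 37.0 x -12.0 11.0 743
10 y -36.0 37.0 x -12.0 11.0 612
18 y -32.0 30.0 x -12.0 11.0 205
```

Request:
{"op": "drive_tool", "data": {
  "series": [
    {"wx":0,"wy":0,"wz":0,"dx":0,"dy":0,"dz":0,"hand":0.82},
    {"wx":0,"wy":0,"wz":0,"dx":0,"dy":0,"dz":0,"hand":0.82},
    {"wx":0,"wy":0,"wz":0,"dx":0,"dy":0,"dz":0,"hand":0.82}
  ]
}}

```text
time: 4.18
tool_pos: [0.5155, -0.091, 0.1164]
tcp_rot: [0.0, 1.0, 0.02, 0.0]
ft_force: [0.0, -1.0, -0.1]
gripper_width: 0.0699
grasp_force: 0.0
```

Run:
```python
from h import *
im,P=outline();to(515.5,-91,55,2.2)
rects(P,0,0,(.4,.62,-.08,-.02),(.017,.03))
```

```text
width 0.06993854389294059
-70 y -68.0 69.0 x -3.0 20.0 7360
-62 y -68.0 69.0 x -14.0 18.0 7566
-54 y -68.0 69.0 x -14.0 18.0 5928
-46 y -68.0 68.0 x -14.0 17.0 3101
-38 y -67.0 68.0 x -14.0 14.0 4912
-30 y -65.0 66.0 x 5.0 14.0 1327
-22 y -52.0 47.0 x -11.0 12.0 1012
-14 y -48.0 49.0 x -12.0 11.0 1061
-6 y -48.0 49.0 x -12.0 11.0 929
2 y -48.0 49.0 x -12.0 11.0 824
10 y -47.0 48.0 x -12.0 11.0 490
18 y -35.0 36.0 x -6.0 7.0 14
d cm [0.01 0.   6.13] w deg [ 0.   -0.    0.04] f [-0.1 -0.   0.2] pos [ 0.5154 -0.0909  0.1163] t 4.225
px(234,89) n26 c(604.3,-58.4) size(0.2,16.4) ang0.3 z0.0241
px(210,90) n16 c(603.7,-42.7) size(9.8,0.1) ang89.2 z0.0247
px(182,173) n934 c(541.3,-23.2) size(123.2,4.9) ang0.6 z0.0241
px(214,203) n6880 c(513.7,-43.9) size(150.3,28.0) ang2.2 z0.0198
px(201,334) n83 c(410.4,-28.9) size(20.4,1.3) ang3.3 z0.0245
```

Request:
{"op": "drive_tool", "data": {
  "series": [
    {"wx":0,"wy":0,"wz":0,"dx":0.2,"dy":0.8,"dz":0,"hand":1},
    {"wx":0,"wy":0,"wz":0,"dx":0.2,"dy":0.8,"dz":0,"hand":1},
    {"wx":0,"wy":0,"wz":0,"dx":0.2,"dy":0.8,"dz":0,"hand":1}
  ]
}}

```text
time: 4.6
tool_pos: [0.5177, -0.0989, 0.1163]
tcp_rot: [-0.0, 1.0, 0.019, -0.0]
ft_force: [-0.8, 0.2, -0.0]
gripper_width: 0.0854
grasp_force: 0.0
```

Run:
```python
from h import *
im,P=outline();to(516,-99,45,2.2)
q=(P[np.isfinite(P).all(-1)])*1000
q=q[(q[:,2]>10)&(q[:,2]<45)]
for y in range(-70,-240,-10):
    r=q[(abs(q[:,1]-y)<5)&(q[:,0]>400)&(q[:,0]<605)]
    lo=r[r[:,0]<512,0];hi=r[r[:,0]>512,0]
    print(y,"free x",lo.max().round() if len(lo) else None,hi.min().round() if len(hi) else None)
```

```text
width 0.08536763659615881
-70 y -71.0 72.0 x -12.0 20.0 7483
-62 y -72.0 73.0 x -14.0 18.0 8092
-54 y -73.0 74.0 x -15.0 17.0 5825
-46 y -74.0 75.0 x -14.0 17.0 5480
-38 y -73.0 75.0 x -14.0 14.0 2166
-30 y -64.0 67.0 x -2.0 13.0 891
-22 y -56.0 57.0 x -12.0 11.0 1102
-14 y -56.0 57.0 x -12.0 11.0 1116
-6 y -56.0 57.0 x -13.0 11.0 974
2 y -55.0 56.0 x -12.0 11.0 750
10 y -46.0 44.0 x -11.0 9.0 149
d cm [-0.17  0.01  7.12] w deg [-0.01  0.01  0.03] f [-0.3 -0.2 -0. ] pos [ 0.5177 -0.0988  0.1162] t 4.65
-70 free x None 604.0
-80 free x None 573.0
-90 free x None 526.0
-100 free x 456.0 525.0
-110 free x 459.0 528.0
-120 free x 492.0 529.0
-130 free x 496.0 None
-140 free x 498.0 None
-150 free x 499.0 531.0
-160 free x 469.0 531.0
-170 free x 437.0 532.0
-180 free x 507.0 534.0
-190 free x 507.0 535.0
-200 free x 507.0 536.0
-210 free x 506.0 537.0
-220 free x 505.0 538.0
-230 free x 503.0 540.0
```

Fully open, the outer finger can press on the rail's inner edge with about 4 mm to spare at the wall. I'll descend with the gripper centred at y = -103.

Request:
{"op": "drive_tool", "data": {
  "series": [
    {"wx":0,"wy":0,"wz":0,"dx":0,"dy":0.4,"dz":3,"hand":1},
    {"wx":0,"wy":0,"wz":0,"dx":0,"dy":0.4,"dz":6,"hand":1},
    {"wx":0,"wy":0,"wz":0,"dx":0,"dy":0.4,"dz":7.5,"hand":1},
    {"wx":0,"wy":0,"wz":0,"dx":0,"dy":0.4,"dz":8.0,"hand":1},
    {"wx":0,"wy":0,"wz":0,"dx":0,"dy":0.4,"dz":8.0,"hand":1}
  ]
}}

```text
time: 5.28
tool_pos: [0.5182, -0.1029, 0.0368]
tcp_rot: [0.0, 1.0, 0.02, 0.0]
ft_force: [-0.2, -0.3, -0.1]
gripper_width: 0.0851
grasp_force: 0.0
```

Request:
{"op": "drive_tool", "data": {
  "series": [
    {"wx":0,"wy":0,"wz":0,"dx":0,"dy":0,"dz":0.3,"hand":1},
    {"wx":0,"wy":0,"wz":0,"dx":0,"dy":0,"dz":0.6,"hand":1},
    {"wx":0,"wy":0,"wz":0,"dx":0,"dy":0,"dz":0.6,"hand":1}
  ]
}}

```text
time: 5.65
tool_pos: [0.5179, -0.1028, 0.0303]
tcp_rot: [-0.0, 1.0, 0.02, -0.0]
ft_force: [-0.9, 0.7, -0.3]
gripper_width: 0.0853
grasp_force: 0.0
```

Request:
{"op": "drive_tool", "data": {
  "series": [
    {"wx":0,"wy":0,"wz":0,"dx":0,"dy":0,"dz":0.2,"hand":1},
    {"wx":0,"wy":0,"wz":0,"dx":0,"dy":0,"dz":0.2,"hand":1}
  ]
}}

```text
time: 5.9
tool_pos: [0.5181, -0.1029, 0.0288]
tcp_rot: [0.0, 1.0, 0.02, 0.0]
ft_force: [-1.5, -0.4, 5.3]
gripper_width: 0.0854
grasp_force: 2.8
```

Request:
{"op": "drive_tool", "data": {
  "series": [
    {"wx":0,"wy":0,"wz":0,"dx":0,"dy":0,"dz":0.2,"hand":1},
    {"wx":0,"wy":0,"wz":0,"dx":0,"dy":0,"dz":0.2,"hand":1}
  ]
}}

```text
time: 6.15
tool_pos: [0.5183, -0.1029, 0.0284]
tcp_rot: [0.0, 1.0, 0.02, 0.0]
ft_force: [-8.9, 0.5, 25.4]
gripper_width: 0.0854
grasp_force: 12.7
```

Request:
{"op": "drive_tool", "data": {
  "series": [
    {"wx":0,"wy":0,"wz":0,"dx":0,"dy":0.1,"dz":-0.09,"hand":1},
    {"wx":0,"wy":0,"wz":0,"dx":0,"dy":0.3,"dz":-0.09,"hand":1},
    {"wx":0,"wy":0,"wz":0,"dx":0,"dy":0.6,"dz":-0.09,"hand":1}
  ]
}}

```text
time: 6.52
tool_pos: [0.5189, -0.1082, 0.0291]
tcp_rot: [-0.001, 1.0, 0.019, 0.001]
ft_force: [-3.9, 5.6, 24.1]
gripper_width: 0.0855
grasp_force: 11.7
```

Request:
{"op": "drive_tool", "data": {
  "series": [
    {"wx":0,"wy":0,"wz":0,"dx":0,"dy":0.3,"dz":-0.06,"hand":1},
    {"wx":0,"wy":0,"wz":0,"dx":0,"dy":0.6,"dz":-0.06,"hand":1},
    {"wx":0,"wy":0,"wz":0,"dx":0,"dy":0.9,"dz":-0.06,"hand":1}
  ]
}}

```text
time: 6.9
tool_pos: [0.5191, -0.1183, 0.0286]
tcp_rot: [0.0, 1.0, 0.019, 0.001]
ft_force: [0.4, -1.0, 0.4]
gripper_width: 0.0857
grasp_force: 0.2
```

Run:
```python
from h import *
im,P=wcloud();rects(P,0,0,(.4,.62,-.14,-.024),(.0165,.0225),100)
f,d=capture("top");P=cloud("top",d);rects(P,0,0,(.4,.62,-.135,-.024),(.013,.05))
```

```text
px(163,192) n1876 c(556.7,-66.9) size(67.6,6.2) ang2.3 z0.0202
px(264,203) n336 c(553.4,-111.5) size(44.9,3.7) ang16.2 z0.0206
px(100,293) n328 c(505.7,-24.8) size(39.1,1.8) ang1.6 z0.0196
px(186,339) n296 c(478.7,-70.1) size(29.7,5.5) ang2.5 z0.0196
px(304,325) n245 c(494.6,-131.9) size(2.6,17.0) ang20.2 z0.0191
px(133,390) n246 c(426.6,-27.8) size(49.1,1.9) ang2.5 z0.0196
px(312,175) n66 c(606.3,-49.6) size(2.6,51.2) ang2.1 z0.0323
px(311,194) n279 c(535.2,-50.1) size(113.4,33.8) ang2.3 z0.0284
```

Run:
```python
from h import *
im,P=wcloud();cv2.imwrite("pics/w2.png",im[:,:,::-1])
q=P[np.isfinite(P).all(-1)]*1000
q=q[(abs(q[:,0]-555)<4)&(q[:,1]>-125)&(q[:,1]<-15)]
for y in range(-20,-125,-4):
    r=q[abs(q[:,1]-y)<2]; print(y,np.median(r[:,2]).round(1) if len(r) else None,end=' | ')
```

```text
-20 52.7 | -24 50.1 | -28 None | -32 22.5 | -36 22.4 | -40 21.9 | -44 21.6 | -48 21.2 | -52 20.7 | -56 20.1 | -60 8.6 | -64 4.7 | -68 4.6 | -72 4.8 | -76 4.9 | -80 4.8 | -84 4.8 | -88 22.3 | -92 25.2 | -96 27.9 | -100 28.6 | -104 28.1 | -108 25.7 | -112 5.3 | -116 4.7 | -120 4.8 | -124 4.7 |
```

View pics/w2.png

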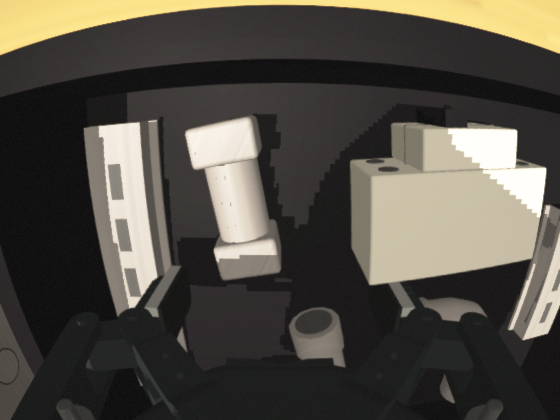

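The picture shows the rail still at its wall, with its hat spanning about (115..160, 125..300). The finger, whose tip tapers inward, slipped off the hat's edge. Next I'll press with the shut fingers tilted 30° away from the wall.

Request:
{"op": "drive_tool", "data": {
  "series": [
    {"wx":0,"wy":0,"wz":0,"dx":0,"dy":0,"dz":-4,"hand":1},
    {"wx":0,"wy":0,"wz":0,"dx":0,"dy":0,"dz":-10,"hand":0},
    {"wx":10,"wy":0,"wz":0,"dx":-0.3,"dy":-2,"dz":-10,"hand":0},
    {"wx":20,"wy":0,"wz":0,"dx":-0.5,"dy":-4,"dz":-10,"hand":0},
    {"wx":30,"wy":0,"wz":0,"dx":-0.5,"dy":-6.8,"dz":-10,"hand":0}
  ]
}}

```text
time: 7.68
tool_pos: [0.5109, -0.0496, 0.1282]
tcp_rot: [-0.261, 0.965, 0.019, -0.005]
ft_force: [-0.3, 0.3, -0.2]
gripper_width: 0.0125
grasp_force: 0.0
```

```bash
sed -i 's/def to(x,y,z,yaw,s=None)/def to(x,y,z,yaw,tilt=0,s=None)/; s/from_euler(.x.,180,degrees=True)$/from_euler("x",180+tilt,degrees=True)/' h.py
python3 - <<'E'
from h import *
to(514,-50,50,2.2,30);to(514,-50,42,2.2,30)
im,P=wcloud();q=P[np.isfinite(P).all(-1)]*1000
for x0 in(465,560,580):
  r=q[(abs(q[:,0]-x0)<4)&(q[:,2]>18)&(q[:,2]<24)&(q[:,1]>-85)&(q[:,1]<-26)];print(x0,r[:,1].min(),r[:,1].max(),np.median(r[:,2]))
E
```

```text
d cm [0.3  3.99 6.72] w deg [-0.31 -0.05  0.04] f [-0.3  0.3 -0.2] pos [ 0.5109 -0.0496  0.1282] t 7.675
d cm [0.3  4.39 7.42] w deg [-0.31 -0.05  0.04] f [-0.3  0.3 -0.2] pos [ 0.5109 -0.0496  0.1282] t 7.675
465 -60.20181244112827 -26.15521134767064 19.83806768315946
560 -56.18225251914237 -29.309595078043802 19.690051676164806
580 -55.44339051033346 -28.24958406179813 19.78697916562046
```

Request:
{"op": "drive_tool", "data": {
  "series": [
    {"wx":0,"wy":0,"wz":0,"dx":0.3,"dy":2,"dz":3.4,"hand":0},
    {"wx":0,"wy":0,"wz":0,"dx":0.3,"dy":3.5,"dz":5.9,"hand":0},
    {"wx":0,"wy":0,"wz":0,"dx":0.3,"dy":4,"dz":6.7,"hand":0},
    {"wx":0,"wy":0,"wz":0,"dx":0.3,"dy":4,"dz":6.7,"hand":0}
  ]
}}

```text
time: 8.22
tool_pos: [0.5139, -0.0512, 0.0499]
tcp_rot: [-0.258, 0.966, 0.019, -0.005]
ft_force: [0.0, 0.1, 0.2]
gripper_width: 0.0004
grasp_force: 0.0
```

Request:
{"op": "drive_tool", "data": {
  "series": [
    {"wx":0,"wy":0,"wz":0,"dx":0,"dy":0.2,"dz":0.35,"hand":0},
    {"wx":0,"wy":0,"wz":0,"dx":0,"dy":0.3,"dz":0.52,"hand":0},
    {"wx":0,"wy":0,"wz":0,"dx":0,"dy":0.3,"dz":0.52,"hand":0}
  ]
}}

```text
time: 8.6
tool_pos: [0.514, -0.0511, 0.044]
tcp_rot: [-0.259, 0.966, 0.019, -0.005]
ft_force: [0.2, -0.4, 0.5]
gripper_width: 0.0002
grasp_force: 0.0
```

Free so far. Going down in 1 mm steps.

Request:
{"op": "drive_tool", "data": {
  "series": [
    {"wx":0,"wy":0,"wz":0,"dx":0,"dy":0.1,"dz":0.173,"hand":0},
    {"wx":0,"wy":0,"wz":0,"dx":0,"dy":0.1,"dz":0.173,"hand":0}
  ]
}}

```text
time: 8.85
tool_pos: [0.5141, -0.0512, 0.0421]
tcp_rot: [-0.259, 0.966, 0.019, -0.005]
ft_force: [-0.3, -0.8, 2.9]
gripper_width: -0.0
grasp_force: 1.8
```

Request:
{"op": "drive_tool", "data": {
  "series": [
    {"wx":0,"wy":0,"wz":0,"dx":0,"dy":0.05,"dz":0.087,"hand":0},
    {"wx":0,"wy":0,"wz":0,"dx":0,"dy":0.05,"dz":0.087,"hand":0}
  ]
}}

```text
time: 9.1
tool_pos: [0.5142, -0.0512, 0.0418]
tcp_rot: [-0.259, 0.966, 0.019, -0.005]
ft_force: [-2.7, -1.4, 12.5]
gripper_width: 0.0001
grasp_force: 5.8
```

Request:
{"op": "drive_tool", "data": {
  "series": [
    {"wx":0,"wy":0,"wz":0,"dx":0,"dy":0.19,"dz":-0.074,"hand":0},
    {"wx":0,"wy":0,"wz":0,"dx":0,"dy":0.45,"dz":-0.224,"hand":0},
    {"wx":0,"wy":0,"wz":0,"dx":0,"dy":0.71,"dz":-0.374,"hand":0}
  ]
}}

```text
time: 9.48
tool_pos: [0.5145, -0.0583, 0.0417]
tcp_rot: [-0.26, 0.965, 0.019, -0.005]
ft_force: [-0.3, 4.8, 12.4]
gripper_width: -0.0001
grasp_force: 6.1
```

```bash
cat >> h.py <<'E'
def rail():
    im,P=wcloud();q=P[np.isfinite(P).all(-1)]*1000
    for x0 in(455,465,550,560,580):
      r=q[(abs(q[:,0]-x0)<3)&(q[:,2]>18)&(q[:,2]<22)&(q[:,1]>-130)&(q[:,1]<-27)]
      if len(r):print(x0,"y",np.percentile(r[:,1],[3,50,97]).round(1),"z",np.median(r[:,2]).round(1),len(r))
    return im,P
E
python3 -c "
from h import *
rail();to(514,-60,42,2.2,30)"
```

```text
455 y [-52.3 -48.7 -45.2] z 19.6 75
465 y [-51.2 -48.6 -46. ] z 19.8 65
550 y [-112.2  -51.6  -37.2] z 19.6 725
560 y [-110.2  -51.6  -36.7] z 19.7 766
580 y [-61.8 -49.8 -35.6] z 19.7 757
d cm [-0.07  0.1  -0.1 ] w deg [-0.14 -0.03  0.06] f [-1.   4.5 12.4] pos [ 0.5146 -0.0586  0.0417] t 9.525
```

The rail drags along with the tip. Continuing.

Request:
{"op": "drive_tool", "data": {
  "series": [
    {"wx":0,"wy":0,"wz":0,"dx":0,"dy":0.34,"dz":-0.2,"hand":0},
    {"wx":0,"wy":0,"wz":0,"dx":0,"dy":0.69,"dz":-0.4,"hand":0},
    {"wx":0,"wy":0,"wz":0,"dx":0,"dy":1.04,"dz":-0.6,"hand":0},
    {"wx":0,"wy":0,"wz":0,"dx":0,"dy":1.3,"dz":-0.75,"hand":0}
  ]
}}

```text
time: 10.02
tool_pos: [0.5152, -0.0733, 0.0417]
tcp_rot: [-0.26, 0.965, 0.019, -0.005]
ft_force: [0.3, 4.7, 12.0]
gripper_width: -0.0
grasp_force: 6.1
```

```bash
python3 -c "
from h import *
rail();to(514,-75,42,2.2,30)"
```

```text
455 y [-67.2 -63.7 -60.6] z 19.7 80
465 y [-66.2 -63.7 -61. ] z 19.7 65
550 y [-112.3  -67.   -52. ] z 19.7 731
560 y [-110.1  -66.3  -51.3] z 19.7 757
580 y [-101.8  -64.6  -50.3] z 19.7 774
d cm [-0.13  0.1  -0.1 ] w deg [-0.14 -0.04  0.06] f [-0.9  4.  12.4] pos [ 0.5152 -0.0736  0.0417] t 10.075
```

Request:
{"op": "drive_tool", "data": {
  "series": [
    {"wx":0,"wy":0,"wz":0,"dx":0,"dy":0.37,"dz":-0.18,"hand":0},
    {"wx":0,"wy":0,"wz":0,"dx":0,"dy":0.71,"dz":-0.38,"hand":0},
    {"wx":0,"wy":0,"wz":0,"dx":0,"dy":1.06,"dz":-0.58,"hand":0},
    {"wx":0,"wy":0,"wz":0,"dx":0,"dy":1.2,"dz":-0.66,"hand":0}
  ]
}}

```text
time: 10.58
tool_pos: [0.5158, -0.0868, 0.0416]
tcp_rot: [-0.26, 0.965, 0.019, -0.005]
ft_force: [0.8, 5.9, 13.7]
gripper_width: -0.0001
grasp_force: 7.0
```

```bash
python3 -c "
from h import *
rail();to(514,-90,42,2.2,30)"
```

```text
455 y [-81.2 -77.1 -73.8] z 19.7 79
465 y [-79.8 -76.9 -74.4] z 19.8 67
550 y [-118.3  -79.4  -64.5] z 19.7 719
560 y [-117.6  -79.2  -63.7] z 19.7 772
580 y [-118.5  -76.1  -62.2] z 19.7 739
d cm [-0.19  0.24 -0.18] w deg [-0.17 -0.04  0.06] f [-0.7  4.2 13.5] pos [ 0.5158 -0.087   0.0416] t 10.625
```

Request:
{"op": "drive_tool", "data": {
  "series": [
    {"wx":0,"wy":0,"wz":0,"dx":0,"dy":0.37,"dz":-0.18,"hand":0},
    {"wx":0,"wy":0,"wz":0,"dx":0,"dy":0.71,"dz":-0.38,"hand":0},
    {"wx":0,"wy":0,"wz":0,"dx":0,"dy":1.06,"dz":-0.58,"hand":0},
    {"wx":0,"wy":0,"wz":0,"dx":0,"dy":1.06,"dz":-0.58,"hand":0}
  ]
}}

```text
time: 11.12
tool_pos: [0.5163, -0.0989, 0.0415]
tcp_rot: [-0.26, 0.965, 0.019, -0.005]
ft_force: [-0.9, 4.6, 17.0]
gripper_width: -0.0001
grasp_force: 8.2
```

Request:
{"op": "drive_tool", "data": {
  "series": [
    {"wx":0,"wy":0,"wz":0,"dx":0,"dy":-1,"dz":-2,"hand":0},
    {"wx":-8,"wy":0,"wz":0,"dx":0,"dy":-3,"dz":-5.2,"hand":0.2},
    {"wx":-16,"wy":0,"wz":0,"dx":0,"dy":-4.5,"dz":-7.8,"hand":0.5},
    {"wx":-24,"wy":0,"wz":0,"dx":0,"dy":-4.5,"dz":-7.8,"hand":0.5},
    {"wx":-30,"wy":0,"wz":0,"dx":0,"dy":-4.5,"dz":-7.8,"hand":0.5}
  ]
}}

```text
time: 11.75
tool_pos: [0.5159, -0.0996, 0.1306]
tcp_rot: [0.002, 1.0, 0.02, 0.001]
ft_force: [0.1, -0.4, -1.3]
gripper_width: 0.0428
grasp_force: 0.0
```

Run:
```python
from h import *
im,P=rail();cv2.imwrite("pics/w3.png",im[:,:,::-1])
rects(P,0,0,(.4,.62,-.14,-.03),(.017,.0222),100)
f,d=capture("top");Q=cloud("top",d);rects(Q,0,0,(.4,.62,-.135,-.04),(.013,.05))
to(514,-90,60,2.2)
```

```text
455 y [-120.8  -97.9  -80.7] z 19.7 272
465 y [-106.5  -93.5  -80.7] z 19.8 209
550 y [-109.8  -90.4  -77.3] z 19.9 321
560 y [-109.3  -90.1  -76.6] z 19.8 328
580 y [-102.1  -89.1  -76. ] z 19.8 324
px(267,200) n6765 c(516.3,-91.4) size(150.3,27.3) ang2.6 z0.0198
px(306,281) n144 c(457.9,-124.5) size(4.8,28.0) ang9.5 z0.0200
px(311,176) n16 c(606.3,-46.4) size(11.1,1.4) ang88.2 z0.0305
d cm [-0.13 -0.86  7.01] w deg [ 0.04 -0.    0.18] f [-1.1 -0.1  0.4] pos [ 0.5157 -0.0985  0.1301] t 11.85
```

View pics/w3.png

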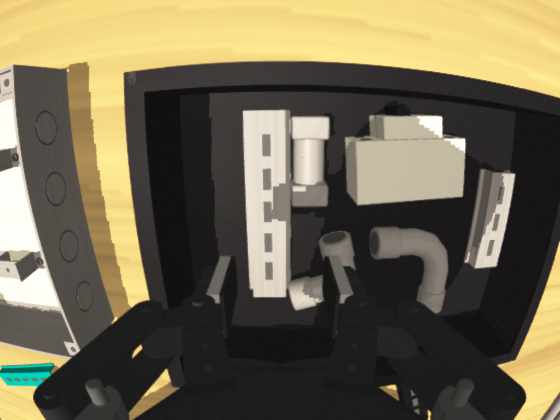

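The rail now stands clear of the wall, its hat at pixels (245..290, 110..297). The union is flush against it at (310,160) and the tee is at (320,275). I'll check the finger gap between those two.

Run:
```python
from h import *
im,P=wcloud();q=P[np.isfinite(P).all(-1)]*1000;q=q[(q[:,2]>9)&(q[:,2]<34)]
for y in range(-110,-140,-4):
    r=q[(abs(q[:,1]-y)<2.5)&(q[:,0]>400)&(q[:,0]<605)]
    lo=r[r[:,0]<508,0];hi=r[r[:,0]>508,0]
    print(y,lo.max().round() if len(lo) else None,hi.min().round() if len(hi) else None)
s=readout.observe();g=tool(P,s)*1000;g=g[np.isfinite(g).all(-1)];g=g[(g[:,2]<30)&(g[:,2]>-10)&(abs(g[:,1])<40)]
for z in range(8,26,2): 
    r=g[abs(g[:,2]-z)<1]
    if len(r):print("tip z",z,len(r),abs(r[:,1]).min().round(1),abs(r[:,1]).max().round(1),r[:,0].min().round(1),r[:,0].max().round(1))
```

```text
-110 465.0 525.0
-114 457.0 526.0
-118 458.0 526.0
-122 460.0 526.0
-126 460.0 526.0
-130 493.0 526.0
-134 495.0 526.0
-138 497.0 None
tip z 8 162 21.1 35.3 -12.1 10.8
tip z 10 155 21.0 34.6 -11.5 10.6
tip z 12 134 21.0 33.7 -12.2 10.7
tip z 14 122 21.0 33.6 -12.1 10.7
tip z 16 67 21.0 27.9 -11.5 10.4
tip z 18 36 21.0 21.7 -7.3 8.6
tip z 20 22 21.0 21.6 -9.2 4.8
```

```bash
python3 -c "
from h import *
to(510.5,-91.7,31,2.6)"
```

```text
d cm [-0.49 -0.74  9.89] w deg [-0.09  0.01 -0.27] f [-0.9 -0.2 -0.4] pos [ 0.5157 -0.099   0.1299] t 11.9
```

Request:
{"op": "drive_tool", "data": {
  "series": [
    {"wx":0,"wy":0,"wz":-0.3,"dx":-0.5,"dy":-0.74,"dz":3,"hand":0.5},
    {"wx":0,"wy":0,"wz":-0.3,"dx":-0.5,"dy":-0.74,"dz":6,"hand":0.5},
    {"wx":0,"wy":0,"wz":-0.3,"dx":-0.5,"dy":-0.74,"dz":7.5,"hand":0.5},
    {"wx":0,"wy":0,"wz":-0.3,"dx":-0.5,"dy":-0.74,"dz":8.3,"hand":0.5},
    {"wx":0,"wy":0,"wz":-0.3,"dx":-0.5,"dy":-0.74,"dz":8.3,"hand":0.5}
  ]
}}

```text
time: 12.52
tool_pos: [0.5107, -0.0929, 0.047]
tcp_rot: [-0.0, 1.0, 0.022, -0.0]
ft_force: [0.1, 0.4, 0.2]
gripper_width: 0.043
grasp_force: 0.0
```

Request:
{"op": "drive_tool", "data": {
  "series": [
    {"wx":0,"wy":0,"wz":0,"dx":0,"dy":0,"dz":0.6,"hand":0.5},
    {"wx":0,"wy":0,"wz":0,"dx":0,"dy":0,"dz":1.2,"hand":0.5},
    {"wx":0,"wy":0,"wz":0,"dx":0,"dy":0,"dz":1.5,"hand":0.5},
    {"wx":0,"wy":0,"wz":0,"dx":0,"dy":0,"dz":1.5,"hand":0.5}
  ]
}}

```text
time: 13.02
tool_pos: [0.5104, -0.0926, 0.0318]
tcp_rot: [-0.0, 1.0, 0.022, -0.0]
ft_force: [-1.1, 0.7, 0.1]
gripper_width: 0.0428
grasp_force: 0.0
```

No contact. Closing at TCP z of about 31 mm.

Request:
{"op": "drive_tool", "data": {
  "series": [
    {"wx":0,"wy":0,"wz":0,"dx":0,"dy":-0.08,"dz":0.03,"hand":0.35},
    {"wx":0,"wy":0,"wz":0,"dx":0,"dy":-0.08,"dz":0.03,"hand":0.1},
    {"wx":0,"wy":0,"wz":0,"dx":0,"dy":-0.08,"dz":0.03,"hand":0.1},
    {"wx":0,"wy":0,"wz":0,"dx":0,"dy":-0.08,"dz":0.03,"hand":0.1},
    {"wx":0,"wy":0,"wz":0,"dx":0,"dy":-0.08,"dz":0.03,"hand":0.1}
  ]
}}

```text
time: 13.65
tool_pos: [0.5107, -0.0918, 0.032]
tcp_rot: [0.0, 1.0, 0.022, 0.0]
ft_force: [-1.1, 1.8, 5.9]
gripper_width: 0.0255
grasp_force: 59.8
```

Request:
{"op": "drive_tool", "data": {
  "series": [
    {"wx":0,"wy":0,"wz":0,"dx":0,"dy":0,"dz":-0.5,"hand":0},
    {"wx":0,"wy":0,"wz":0,"dx":0,"dy":0,"dz":-2,"hand":0},
    {"wx":0,"wy":0,"wz":0,"dx":0,"dy":0,"dz":-5,"hand":0},
    {"wx":0,"wy":0,"wz":0,"dx":0,"dy":0,"dz":-9,"hand":0},
    {"wx":0,"wy":0,"wz":0,"dx":0,"dy":0,"dz":-12,"hand":0}
  ]
}}

```text
time: 14.28
tool_pos: [0.5106, -0.092, 0.1542]
tcp_rot: [0.0, 1.0, 0.022, 0.001]
ft_force: [1.0, 0.1, -2.2]
gripper_width: 0.0253
grasp_force: 59.2
```

Run:
```python
from h import *
s=readout.observe();im,P=wcloud();cv2.imwrite("pics/w4.png",im[:,:,::-1])
q=tool(P,s)*1000;print(s["grasp_force"],s["gripper_width"],s["tool_pos"])
m=(q[...,2]>0)&(q[...,2]<35)&(abs(q[...,0])<110)&(abs(q[...,1])<25)
for x0 in(25,40,55,70,80):
    r=q[m&(abs(q[...,0]-x0)<3)]
    if len(r):
        t=r[r[:,2]<np.percentile(r[:,2],20)+2];print(x0,len(r),"topz",np.median(t[:,2]).round(1),"y",np.percentile(t[:,1],[2,98]).round(1))
print("xmax",q[m][:,0].max())
```

```text
59.20143485069275 0.025280782180866053 [ 0.51063688 -0.09199588  0.15417197]
25 931 topz 12.3 y [-12.4  13.6]
40 1021 topz 12.3 y [-12.4  13.6]
55 1080 topz 12.2 y [-12.5  13.3]
70 1129 topz 12.3 y [-12.5  13.4]
80 776 topz 12.3 y [-12.4  13.3]
xmax 80.88516297416287
```

View pics/w4.png

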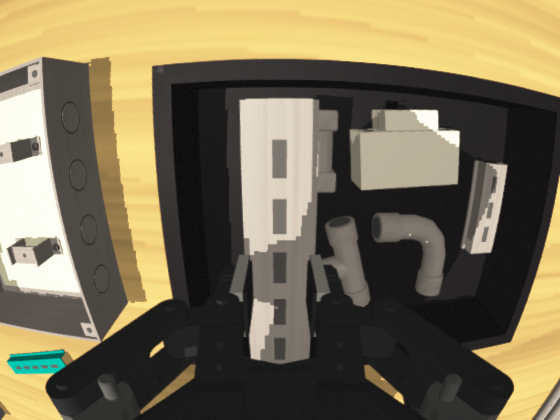

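The rail is held flat and square to the tool, and everything else is still in the crate. Moving it above the saddle.

```bash
python3 -c "
from h import *
to(496.6,185.5,150,5.1)"
```

```text
d cm [ -0.31 -27.84   0.67] w deg [ 0.21 -0.39 -2.55] f [ 2.4 -1.5  3.8] pos [ 0.512  -0.0925  0.1577] t 14.325
```

Request:
{"op": "drive_tool", "data": {
  "series": [
    {"wx":0,"wy":0,"wz":0,"dx":0,"dy":-4,"dz":0,"hand":0},
    {"wx":0,"wy":0,"wz":-1,"dx":-0.1,"dy":-10,"dz":0,"hand":0},
    {"wx":0,"wy":0,"wz":-2,"dx":-0.2,"dy":-16,"dz":0,"hand":0},
    {"wx":0,"wy":0,"wz":-2.5,"dx":-0.3,"dy":-22,"dz":0,"hand":0},
    {"wx":0,"wy":0,"wz":-2.5,"dx":-0.3,"dy":-26,"dz":0,"hand":0}
  ]
}}

```text
time: 14.95
tool_pos: [0.4953, 0.1701, 0.1522]
tcp_rot: [-0.0, 0.999, 0.045, 0.0]
ft_force: [-0.1, 0.4, -1.5]
gripper_width: 0.0249
grasp_force: 59.3
```

Request:
{"op": "drive_tool", "data": {
  "series": [
    {"wx":0,"wy":0,"wz":0,"dx":0,"dy":-1.8,"dz":0,"hand":0},
    {"wx":0,"wy":0,"wz":0,"dx":0,"dy":-1.8,"dz":0,"hand":0},
    {"wx":0,"wy":0,"wz":0,"dx":0,"dy":-1.8,"dz":0,"hand":0}
  ]
}}

```text
time: 15.32
tool_pos: [0.4946, 0.1845, 0.1517]
tcp_rot: [0.0, 0.999, 0.043, -0.0]
ft_force: [0.0, 0.3, -1.2]
gripper_width: 0.0249
grasp_force: 59.3
```

Run:
```python
from h import *
to(496.6,185.5,80,5.1)
im,P=wcloud();cv2.imwrite("pics/w5.png",im[:,:,::-1])
rects(P,0,0,(.40,.62,.07,.3),(.026,.04),60)
s=readout.observe();q=tool(P,s)*1000
m=(q[...,2]>0)&(q[...,2]<16)&(abs(q[...,0])<110)&(abs(q[...,1])<20)&(q[...,0]>20);r=q[m];print("rail xmax",r[:,0].max(),"y",np.percentile(r[:,1],[2,98]),np.median(r[:,2]))
```

```text
d cm [ 0.21 -0.08  7.17] w deg [ 0.02  0.   -0.13] f [ 0.   0.3 -1.2] pos [0.4946 0.1845 0.1517] t 15.325
px(200,44) n388 c(616.3,255.6) size(1.2,82.9) ang5.3 z0.0336
px(152,178) n1579 c(501.5,286.7) size(203.7,2.1) ang5.1 z0.0329
px(407,178) n1593 c(517.3,83.4) size(205.7,2.5) ang5.1 z0.0333
rail xmax 80.78931345947032 y [-12.66074577  13.28882887] 12.311117708670821
```

View pics/w5.png

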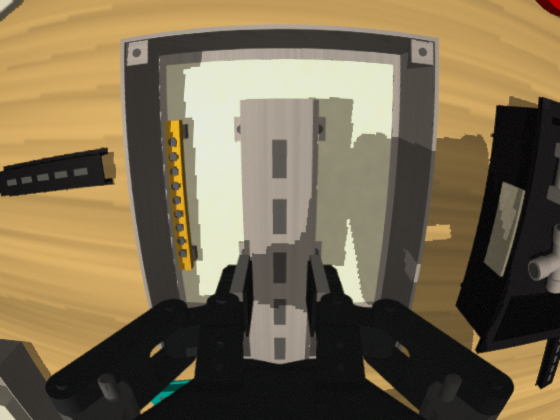

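The brackets' ears show evenly on both sides of the rail, at (238,128) and (321,128), so it is centred. Lowering.

Request:
{"op": "drive_tool", "data": {
  "series": [
    {"wx":0,"wy":0,"wz":-0.1,"dx":0.2,"dy":-0.05,"dz":3,"hand":0},
    {"wx":0,"wy":0,"wz":-0.1,"dx":0.2,"dy":-0.05,"dz":6,"hand":0},
    {"wx":0,"wy":0,"wz":-0.1,"dx":0.2,"dy":-0.05,"dz":8,"hand":0},
    {"wx":0,"wy":0,"wz":-0.1,"dx":0.2,"dy":-0.05,"dz":8.5,"hand":0},
    {"wx":0,"wy":0,"wz":-0.1,"dx":0.2,"dy":-0.05,"dz":8.5,"hand":0}
  ]
}}

```text
time: 16.0
tool_pos: [0.4967, 0.1859, 0.0671]
tcp_rot: [-0.0, 0.999, 0.044, 0.0]
ft_force: [0.7, 0.3, -2.0]
gripper_width: 0.0252
grasp_force: 59.3
```

```bash
python3 -c "
from h import *
to(496.6,184.9,58,5.1)"
```

```text
d cm [-0.02  0.09  0.91] w deg [-0.   -0.03 -0.01] f [ 0.7  0.3 -2. ] pos [0.4967 0.1859 0.0671] t 16.0
```

Request:
{"op": "drive_tool", "data": {
  "series": [
    {"wx":0,"wy":0,"wz":0,"dx":0,"dy":0.08,"dz":0.3,"hand":0},
    {"wx":0,"wy":0,"wz":0,"dx":0,"dy":0.08,"dz":0.6,"hand":0},
    {"wx":0,"wy":0,"wz":0,"dx":0,"dy":0.08,"dz":0.85,"hand":0},
    {"wx":0,"wy":0,"wz":0,"dx":0,"dy":0.08,"dz":0.9,"hand":0},
    {"wx":0,"wy":0,"wz":0,"dx":0,"dy":0.08,"dz":0.9,"hand":0}
  ]
}}

```text
time: 16.62
tool_pos: [0.4964, 0.1856, 0.0577]
tcp_rot: [-0.0, 0.999, 0.045, 0.0]
ft_force: [-1.3, 0.2, -0.8]
gripper_width: 0.0253
grasp_force: 59.3
```

Request:
{"op": "drive_tool", "data": {
  "series": [
    {"wx":0,"wy":0,"wz":0,"dx":0,"dy":0.03,"dz":0.06,"hand":0},
    {"wx":0,"wy":0,"wz":0,"dx":0,"dy":0.03,"dz":0.06,"hand":0}
  ]
}}

```text
time: 16.88
tool_pos: [0.4965, 0.1852, 0.0571]
tcp_rot: [0.0, 0.999, 0.045, 0.0]
ft_force: [0.1, 1.0, -1.2]
gripper_width: 0.0257
grasp_force: 59.4
```

Request:
{"op": "drive_tool", "data": {
  "series": [
    {"wx":0,"wy":0,"wz":0,"dx":0,"dy":0,"dz":0.07,"hand":0},
    {"wx":0,"wy":0,"wz":0,"dx":0,"dy":0,"dz":0.07,"hand":0}
  ]
}}

```text
time: 17.12
tool_pos: [0.4965, 0.1853, 0.057]
tcp_rot: [0.0, 0.999, 0.045, 0.0]
ft_force: [-3.2, -1.3, 6.5]
gripper_width: 0.0252
grasp_force: 60.3
```

Seated at the expected height. Releasing and withdrawing.

Request:
{"op": "drive_tool", "data": {
  "series": [
    {"wx":0,"wy":0,"wz":0,"dx":0,"dy":0,"dz":-0.03,"hand":0.4},
    {"wx":0,"wy":0,"wz":0,"dx":0,"dy":0,"dz":-0.05,"hand":0.55},
    {"wx":0,"wy":0,"wz":0,"dx":0,"dy":0,"dz":-0.05,"hand":0.55},
    {"wx":0,"wy":0,"wz":0,"dx":0,"dy":0,"dz":-0.05,"hand":0.55}
  ]
}}

```text
time: 17.62
tool_pos: [0.4964, 0.1852, 0.0568]
tcp_rot: [-0.0, 0.999, 0.045, -0.0]
ft_force: [-1.3, -0.2, 0.2]
gripper_width: 0.047
grasp_force: 0.0
```

Request:
{"op": "drive_tool", "data": {
  "series": [
    {"wx":0,"wy":0,"wz":0,"dx":0,"dy":0,"dz":-1,"hand":0.55},
    {"wx":0,"wy":0,"wz":0,"dx":0,"dy":0,"dz":-3,"hand":0.55},
    {"wx":0,"wy":0,"wz":0,"dx":0,"dy":0,"dz":-7,"hand":0.55},
    {"wx":0,"wy":0,"wz":0,"dx":0,"dy":0,"dz":-11,"hand":0.55},
    {"wx":0,"wy":0,"wz":0,"dx":0,"dy":0,"dz":-12,"hand":0.55}
  ]
}}

```text
time: 18.25
tool_pos: [0.4973, 0.1854, 0.1799]
tcp_rot: [-0.0, 0.999, 0.045, 0.002]
ft_force: [0.3, 0.7, -0.6]
gripper_width: 0.0468
grasp_force: 0.0
```

Run:
```python
from h import *
s=readout.observe();print(s["tool_pos"],s["gripper_width"],s["ft_force"])
im,P=wcloud();cv2.imwrite("pics/w6.png",im[:,:,::-1])
rects(P,0,0,(.40,.62,.12,.25),(.042,.05),60)
q=P[np.isfinite(P).all(-1)]*1000;q=q[(q[:,2]>42)&(q[:,2]<50)&(abs(q[:,1]-185)<25)&(abs(q[:,0]-502)<80)]
A=np.c_[q[:,:2]-[502,185],np.ones(len(q))];print("plane",np.linalg.lstsq(A,q[:,2],rcond=None)[0])
```

```text
[0.49728761 0.18542819 0.17987308] 0.04675177733918465 [ 0.33093262  0.68077237 -0.58798076]
px(233,50) n94 c(618.3,231.9) size(1.2,36.3) ang5.1 z0.0461
px(280,189) n5745 c(502.5,185.1) size(150.2,27.4) ang5.3 z0.0448
plane [-9.19643615e-05 -6.38141859e-05  4.47871931e+01]
```

View pics/w6.png

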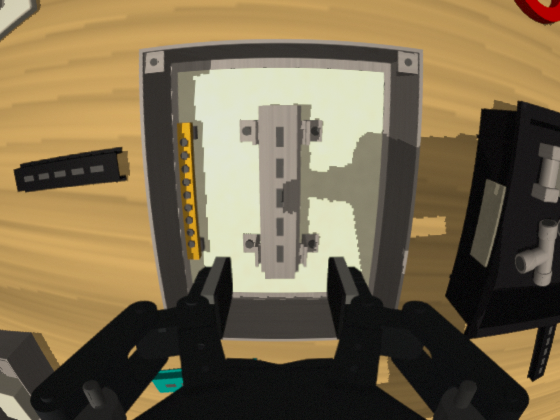

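The rail lies at (502.5, 185.1) mm, level, with its top at 44.8 mm. It is seated on both brackets at pixels (280,130) and (280,243).

```bash
python3 -c "
from h import *
print(order.finish_job())"
```

```text
the job is handed in; nothing more can be done
None
```

The long rail is on both brackets, level, released and centred to about 1 mm by the last depth measurement; the other crate parts stayed in the crate, and the job is handed in (no verdict was returned).

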